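# Lever up a clock's sprung back cover and hold it at 45 degrees

## Task

Pick up the thin-bladed knife by its handle, slip the blade into the pry notch under the tab of the clock's sprung back cover, and raise the cover with the blade. Finish while still gripping the knife, its blade holding the cover open at 45 degrees so that the works can be reached: do not let go, and do not touch the cover with the gripper or arm itself. Leave the screwdriver, jar and brass wheel where they lie.

Things in the scene. Friction and masses are not known exactly. Their poses are not given: they have to be found in the camera images.
- clock: Grey clock case lying on its face in a wooden cradle, fixed. Origin: centre of the cradle's underside, on the bench. x: level, from the notched side to the hinge side; y along the hinge; z up. Case 120 (x) by 140 (y) mm, walls 4 mm, rim 60 mm above the bench; cradle 150 x 170 x 12 mm. Hollow inside from 20 mm to 60 mm height. Two steel barrels at the hinge side, opposite the cover's tab.
- pry_notch (a point): Centre of the pry notch, at the outer face of the case wall opposite the hinge: a cut-out in the wall's upper edge 60 mm wide along the clock's y and 10 mm high (50 to 60 mm above the bench), roofed by the shut cover. Going along the clock's +x leads in through it. Axes as the clock's.
- cover_tab (a point): Underside of the outer edge of the cover's tab, mid-width. The tab is 56 mm wide and stands 8 mm out beyond the case wall over the notch; this point is 128 mm from the hinge line and moves with the cover.
- cover_hinge (a point): Middle of the cover's hinge line, at the level of the rim (60 mm above the bench), at the underside of the cover; 120 mm from the notched face along the clock's x. The line runs along the clock's y.
- cover (a joint): Opening angle of the cover, rad: 0 shut (level), 0.785 is 45 degrees, stop at 1.3. Flat grey cover 120 x 140 x 3 mm with a tab and a clear window, about 150 g, over the case; the tab edge rises and swings over towards the hinge. Sprung shut: it snaps shut if let go; about 1 to 2.5 N near the tab holds it up.
- knife_grip (a point): Middle of the knife's handle, half-way up (12 mm above the bench as it lies). Loose knife, about 90 g, blade to its own +x, z up: wooden handle 100 mm long, 20 wide (y), 24 high; then a 12 mm ferrule (16 wide, 14 high) and a flat steel blade 78 long, 16 wide, 2 thick, level at the handle's mid-height. Balance point about 20 mm ahead of this point, towards the blade.
- knife_tip (a point): Tip of the knife's blade, mid-width and mid-thickness: 140 mm ahead (own +x) of knife_grip, at the same height (12 mm above the bench as it lies).
- screwdriver: Bystander: a loose screwdriver with a round wooden handle and a thin round shaft, 170 mm long, lying on the other side of the clock from the knife; the two may change places. Leave it.
- oil_jar: Bystander: small closed jar, 48 mm across and 70 mm tall, standing. Origin: centre of its underside.
- wheel: Bystander: brass gear wheel, 66 mm across, 5 mm thick with an 18 mm high hub, lying flat. Origin: centre of its underside.
Not all that is in view belongs to the job. Leave any purple look-alike of the part that bears knife_grip alone. Several things look just like the clock: the one meant starts farthest from the robot's base.

How it is judged:
On the way, in this order (a step that is already met when the one before it is completed fails the run):
1. the knife is gripped and lifted clear of the bench (height (world z) of knife_grip above 0.035 m and contact force between the fingers and knife above 1 N), for 0.2 s.
2. the knife raises the cover off the rim (value of joint cover above 0.12 rad and contact force between knife and cover above 0.2 N), for 0.1 s.
At the end, for the whole second after the job is handed in: The cover stands still at 45 degrees (within 7.5), carried by the knife (at least 0.2 N), and the fingers still grip the knife, its handle more than 50 mm above the bench (value of joint cover between 0.655 and 0.915 rad and velocity of joint cover between -0.1 and 0.1 rad/s and contact force between knife and cover above 0.2 N and contact force between the fingers and knife above 1 N and height (world z) of knife_grip above 0.05 m); the arm keeps its last pose, push and grip.
It fails at once if the gripper or arm touches the cover (contact force between any of the fingers, the arm and cover above 0.5 N).
It fails at once if a bystander is moved more than 30 mm (distance of any of screwdriver, oil_jar, wheel from where it was at the start of the episode above 0.03 m).
It also fails if it takes over 48 s, if anything falls off the work surface, if the arm or the gripper's body presses on something with over 40 N, if the wrist force passes 120 N, or if a joint passes its speed limit or range.

## Robot

A 7-joint arm with a two-finger parallel gripper is mounted at the origin on the work surface. World frame = base frame: x ahead of the robot, y to its left, z up, the work surface at z = 0. Lengths are in m, angles in rad, forces in N, time in s.
With the tool pointing down it reaches from about 0.4 to 0.85 m from the base axis. Payload 10.4 kg.
Tool frame: the origin (TCP) lies on the centre line of the jaws, within the pads' length; the fingertips stand 11 mm ahead of it and the grasp point (between the pads) lies 8 mm behind it; z points along the fingers, y is the line along which they close (so a half turn about z gives the same grasp; the last joint's range is limited). The gripper opens to 87 mm and grips with 3 to 60 N. Pads are 19 mm wide; open, the fingers measure 117 mm over their backs; the gripper's body (75 mm by 190 mm) begins 51 mm behind the grasp point.
Start: joints at [1.313, 0.332, -0.065, 1.46, 0.022, 1.35, -0.088], TCP at [0.145, -0.608, 0.234] pointing down, gripper open.
Joint ranges: [-2.6, 2.6], [-0.5, 2.12], [-1.47, 1.34], [0.16, 2.42], [-1.27, 4.41], [0.06, 2.06], [-2.6, 2.6]. Speed limits (rad/s): [2.22, 2.22, 2.79, 2.79, 3.14, 3.14, 3.14].

## Interface

Orientations are given as a unit quaternion [x, y, z, w].
In Python, from bench import r gives the robot as it stands.
- The arm moves only by the shell command python3 -m pendant 'ROWS' [OPENING] [FORCE]. ROWS is JSON, a list of rows, each a list of 4 numbers: the shift along the tool's x, y, z in m, then the turn about the tool's z in rad. A call has 1 to 8 rows; each row shifts and turns the commanded pose from where the row before left it, along the tool's axes as they then stand; what a row does not reach is not made up. A row lasts 1/12 s, in which the tool goes at most 41.7 mm and 7.16 degrees, less where a joint would pass 70% of its speed; a pose out of reach is approached as far as the arm can. A call with a gripper value outside its range is refused whole. OPENING is the opening, from 0 (shut) to 1 (fully open), set as the call begins (- or left out, the last holds). The fingers move at their own pace and stop on an object; FORCE is the grip in N (left out, the last holds). Time passes only in rows, so rows that do not move let the fingers close. It gives the time, the measured TCP pose, the force, the opening and the grip force at its end, in the units of the state.
- r.read_state(): the state, without advancing time (a new reading comes with each control period).
- r.camera(name): name is "side" or "top" or "wrist"; returns a dict with "img" (480x640x3 uint8, red, green, blue), "camera_matrix" (3x3 intrinsics, pixels), "xyz" and "attitude" of the camera in the world. Camera axes: x right, y down, z forward; pixel columns grow to the right and rows downward; lengths in m; the calibration is good to about 2 mm. A picture is of the moment at which its call begins. There is no depth.
- r.close_job(): hands the job in; it is judged then, once.
Trained networks look in the newest picture that a camera, given by its name, has taken for a name from the list of things; names that differ only in an ending like _2 or _b are one class to them, and where a whole thing is asked for, a point or a joint stands for the part that bears it (a point fixed in the world has none). Each returns a list of dicts, best first, with "score" (0 to 1); they miss things now and then, are a little off and sometimes report something else, mostly with a low value. They report only what shows in the picture. A call takes as long as a camera call. They do not tell look-alikes from the thing itself.
- r.outline_of(thing, camera): "mask" (480x640 bool, what is visible of it) and "bbox" ([centre column, centre row, width, height] in pixels, round what is visible of it).
The state is a dict: "time": time; "joint_positions": joint angles; "joint_vel": joint speeds; "joint_torque": joint torques, N m; "ee_pos": TCP position; "eef_rot": TCP orientation; "ft_force": force on the tool from outside, world axes, zero at the start; "torque": the same for the moment, N m; "width": finger opening in m; "grip_force": force on a finger pad.
Only numpy, scipy, OpenCV 4.12 (cv2) and the standard library are available. Lean on these libraries where they do the work, as an engineer would, in place of code of your own. Each camera call takes 0.05 s, during which the arm holds its last target. There are 200 camera calls.

## Working session

There is one attempt and no reset: what is moved stays moved. The work goes in short steps, Python scripts to look and compute and a shell command to move; the robot and the scene stay as the last step left them, time stands still between calls to the robot, and variables do not carry over. Pictures are saved under pics/ and viewed, at most 10 in all, crops included, and the job is handed in when it is done.

```bash
mkdir -p pics; ls
cat > h.py <<'E'
import numpy as np,cv2
from scipy.spatial.transform import Rotation as R
from bench import r
def cam(n):
    c=r.camera(n); return c
def rot(c):
    a=np.array(c["attitude"]); return a if a.shape==(3,3) else R.from_quat(a).as_matrix()
def px2w(c,u,v,z):
    K=np.array(c["camera_matrix"]); d=rot(c)@np.linalg.solve(K,[u,v,1]); o=np.array(c["xyz"])
    return o+d*(z-o[2])/d[2]
def w2px(c,p):
    q=np.array(c["camera_matrix"])@(rot(c).T@(np.array(p)-np.array(c["xyz"]))); return q[:2]/q[2]
def save(c,name): cv2.imwrite("pics/"+name,c["img"][:,:,::-1])
E
python3 - <<'E'
from h import *
for n in ["top","side"]:
    c=cam(n); save(c,n+"0.png"); print(n,np.round(c["xyz"],3),np.round(c["attitude"],3))
    for t in ["clock","knife_grip","screwdriver","oil_jar","wheel","cover"]:
        for o in r.outline_of(t,n):
            b=o["bbox"]; print(t,round(o["score"],2),np.round(b),np.round(px2w(c,b[0],b[1],0.012),3), cv2.minAreaRect(np.argwhere(o["mask"])[:,::-1].astype(np.float32)))
E
```

```text
pics
top [0.478 0.034 0.921] [ 0.716 -0.696  0.05  -0.033]
clock 0.92 [339. 355.  82.  96.] [ 0.344 -0.042  0.012] ((338.01177978515625, 353.02569580078125), (74.43321990966797, 85.04638671875), 9.019323348999023)
clock 0.66 [262. 206.  84.  89.] [0.648 0.129 0.012] ((261.3378601074219, 205.47296142578125), (72.49995422363281, 79.40470886230469), 9.462322235107422)
knife_grip 0.81 [228. 311.  21.  96.] [0.427 0.188 0.012] ((227.0327606201172, 310.0043640136719), (10.9035062789917, 93.30757904052734), 7.594643592834473)
knife_grip 0.62 [149. 254.  14.  90.] [0.54  0.359 0.012] ((149.71041870117188, 252.58148193359375), (13.080415725708008, 91.37266540527344), 2.726310968399048)
screwdriver 0.92 [466. 279.  24.  78.] [ 0.506 -0.306  0.012] ((464.4118347167969, 278.6470947265625), (81.4919662475586, 12.611852645874023), 75.96376037597656)
oil_jar 0.97 [485. 178.  31.  26.] [ 0.724 -0.35   0.012] ((482.800048828125, 177.60003662109375), (22.360679626464844, 34.882659912109375), 63.43495178222656)
wheel 0.77 [375. 158.  27.  31.] [ 0.761 -0.111  0.012] ((372.5, 157.5), (28.460494995117188
[... 1611 characters left out ...]
 66.  10.] [ 0.507 -0.304  0.012] ((389.0693664550781, 188.54913330078125), (62.495506286621094, 9.275487899780273), 8.746162414550781)
wheel 0.54 [272. 208.  25.  19.] [ 0.753 -0.093  0.012] ((272.0, 207.5), (17.0, 24.0), 90.0)
cover 0.94 [420. 258.  82.  58.] [ 0.351 -0.078  0.012] ((420.39178466796875, 254.61856079101562), (71.07423400878906, 42.441471099853516), 23.962491989135742)
cover 0.63 [264. 265.  80.  57.] [0.668 0.098 0.012] ((262.42254638671875, 261.20379638671875), (71.38902282714844, 49.07093811035156), 27.950969696044922)
cover 0.32 [391. 190.  57.  11.] [ 0.499 -0.298  0.012] ((391.9729919433594, 189.16217041015625), (56.22445297241211, 9.86393928527832), 9.462323188781738)
```

Run:
```python
import cv2
i=cv2.imread("pics/top0.png"); cv2.imwrite("pics/a.png",cv2.resize(i[130:430,110:510],(800,600),interpolation=cv2.INTER_CUBIC))
i=cv2.imread("pics/top0.png"); cv2.imwrite("pics/b.png",cv2.resize(i[150:370,120:320],None,fx=2.7,fy=2.7,interpolation=cv2.INTER_CUBIC))
```

```text
(no output)
```

View pics/a.png

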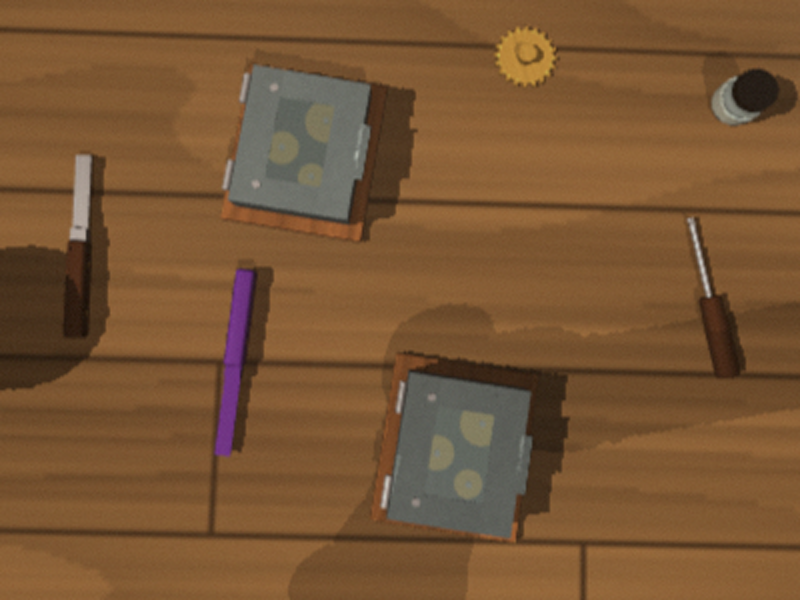

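View pics/b.png

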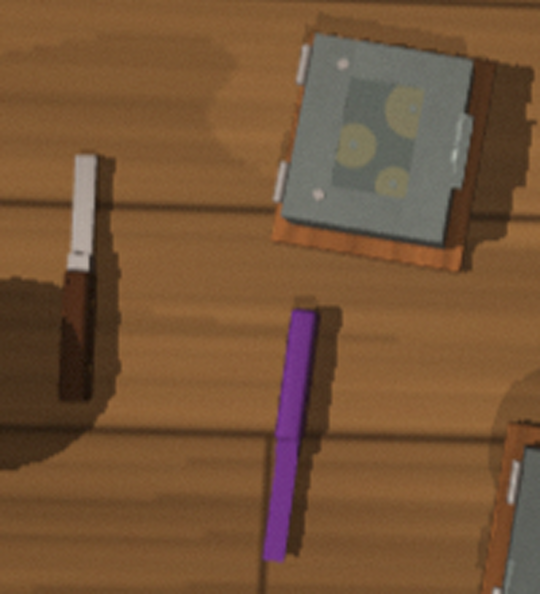

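The wooden knife is at about (149,254), blade pointing up the image. Look-alikes to avoid are the purple bar at (228,311) and the screwdriver at (466,279). There are clocks at (261,205), which is far, and (338,353), which is near. I choose the wooden knife and the far clock, whose tab faces right (−y). The crop confirms this.

Run:
```python
from h import *
c=cam("top")
f=lambda u,v,z: px2w(c,120+u/2.7,150+v/2.7,z)[:2]
C=[f(*p,0.063) for p in [(315,33),(473,60),(445,243),(283,217)]]
print("corners",np.round(C,3),[round(np.linalg.norm(C[i]-C[i-1]),3) for i in range(4)])
print("ctr",np.mean(C,0))
hx=(C[0]+C[3]-C[1]-C[2]); print("clock x yaw",np.degrees(np.arctan2(hx[1],hx[0])))
hy=(C[0]+C[1]-C[2]-C[3]); print("y dir",np.degrees(np.arctan2(hy[1],hy[0])))
print("tab",f(470,115,.063),f(455,187,.063))
a=f(75,400,.012);a2=f(75,272,.024);b=f(86,155,.013);print("knife",a,a2,b,np.linalg.norm(b-a))
c2=cam("side")
for o in r.outline_of("knife_grip","side")[:2]:
    uv=np.argwhere(o["mask"])[:,::-1].astype(float); w=np.array([px2w(c2,*p,0.016)[:2] for p in uv])
    m=w.mean(0);_,_,vt=np.linalg.svd(w-m);t=(w-m)@vt[0];print("side",m,vt[0],m+vt[0]*t.min(),m+vt[0]*t.max())
s=r.read_state();print(s["time"],s["ee_pos"],R.from_quat(s["eef_rot"]).as_matrix().round(3).tolist(),s["width"],s["ft_force"])
```

```text
corners [[0.727 0.178]
 [0.71  0.059]
 [0.572 0.075]
 [0.587 0.194]] [np.float64(0.14), np.float64(0.12), np.float64(0.139), np.float64(0.12)]
ctr [0.64902976 0.126401  ]
clock x yaw 82.22784071246406
y dir -6.77296067664004
tab [0.66808867 0.05968408] [0.61352235 0.0690247 ]
knife [0.44904294 0.3540325 ] [0.54561146 0.35663418] [0.63787868 0.35857403] 0.18889034285430656
side [0.52540997 0.3604999 ] [-0.99982816 -0.01853804] [0.6330151  0.36249503] [0.44363108 0.35898361]
side [0.43784688 0.19444988] [-0.99594796  0.08993148] [0.52447663 0.18662744] [0.33163261 0.20404075]
0.85 [ 0.14542205 -0.60788715  0.23359175] [[0.973, 0.233, 0.0], [0.233, -0.973, -0.0], [-0.0, 0.0, -1.0]] 0.08668556072225697 [-0.25923923 -0.16269297 -0.7971554 ]
```

```bash
for i in 1 ; do python3 -m pendant '[[0.0275,-0.0196,0,0],[0.0275,-0.0196,0,0],[0.0275,-0.0196,0,0],[0.0275,-0.0196,0,0],[0.0275,-0.0196,0,0],[0.0275,-0.0196,0,0],[0.0275,-0.0196,0,0],[0.0275,-0.0196,0,0]]' 1 60
python3 -m pendant '[[0.0275,-0.0196,0,0],[0.0275,-0.0196,0,0],[0.0275,-0.0196,0,0],[0.0275,-0.0196,0,0],[0.0275,-0.0196,0,0],[0.0275,-0.0196,0,0],[0.0275,-0.0196,0,0],[0.0275,-0.0196,0,0]]'; done
python3 -c "
from h import *
s=r.read_state();print(s['joint_positions'],s['ee_pos'],R.from_quat(s['eef_rot']).as_matrix().round(3).tolist())"
```

```text
time: 1.52
ee_pos: [0.3238, -0.4028, 0.2338]
eef_rot: [0.993, 0.117, 0.0, 0.0]
ft_force: [0.3, -0.5, 0.6]
width: 0.087
grip_force: 0.0
time: 2.18
ee_pos: [0.5013, -0.1992, 0.2338]
eef_rot: [0.993, 0.117, 0.0, 0.0]
ft_force: [0.9, -0.3, 0.6]
width: 0.0872
grip_force: 0.0
[ 0.71628086  0.1765986  -0.47244269  1.66829773  0.08303487  1.3159875
 -1.10698089] [ 0.50125377 -0.19917904  0.23381044] [[0.973, 0.232, 0.0], [0.232, -0.973, -0.0], [0.0, 0.001, -1.0]]
```

```bash
python3 -m pendant '[[0.0098,-0.0335,0,0],[0.0098,-0.0335,0,0],[0.0098,-0.0335,0,0],[0.0098,-0.0335,0,0],[0.0098,-0.0335,0,0],[0.0098,-0.0335,0,0],[0.0098,-0.0335,0,0],[0.0098,-0.0335,0,0]]'
python3 -m pendant '[[0.0098,-0.0335,0,0],[0.0098,-0.0335,0,0],[0.0098,-0.0335,0,0],[0.0098,-0.0335,0,0],[0.0098,-0.0335,0,0],[0.0098,-0.0335,0,0],[0.0098,-0.0335,0,0],[0.0098,-0.0335,0,0]]'
python3 -m pendant '[[0,0,0.02,0.1075],[0,0,0.02,0.1075],[0,0,0.02,0],[0,0,0.02,0],[0,0,0,0]]'
python3 - <<'E'
from h import *
s=r.read_state();print(s['joint_positions'],s['ee_pos'],R.from_quat(s['eef_rot']).as_matrix().round(3).tolist())
c=cam("wrist");save(c,"w1.png")
for o in r.outline_of("knife_grip","wrist"):
    print(o["score"],o["bbox"])
    uv=np.argwhere(o["mask"])[:,::-1].astype(float); w=np.array([px2w(c,*p,0.02)[:2] for p in uv])
    m=w.mean(0);_,_,vt=np.linalg.svd(w-m);t=(w-m)@vt[0];print(m,vt[0],m+vt[0]*t.min(),m+vt[0]*t.max())
E
```

```text
time: 2.85
ee_pos: [0.5141, 0.08, 0.2339]
eef_rot: [0.993, 0.117, 0.0, 0.0]
ft_force: [1.2, -0.1, -1.0]
width: 0.0872
grip_force: 0.0
time: 3.52
ee_pos: [0.5283, 0.3587, 0.2334]
eef_rot: [0.993, 0.117, 0.0, 0.0]
ft_force: [0.7, -0.4, -0.2]
width: 0.0869
grip_force: 0.0
time: 3.93
ee_pos: [0.5268, 0.3557, 0.1494]
eef_rot: [1.0, 0.01, -0.002, 0.002]
ft_force: [-0.5, -1.4, -0.7]
width: 0.087
grip_force: 0.0
[-0.13666392  0.51438501 -0.7175364   1.49971938  0.3454385   1.26352563
 -2.44775796] [0.52681274 0.35572447 0.14938686] [[1.0, 0.02, -0.005], [0.02, -1.0, -0.004], [-0.005, 0.003, -1.0]]
0.77 [500.8, 278.2, 51.8, 85.4]
[0.49553116 0.19255183] [-0.97324729  0.22976011] [0.52455459 0.1857001 ] [0.44519045 0.20443605]
0.62 [316.6, 205.9, 30.1, 222.5]
[0.5439358  0.35936933] [-0.99977709 -0.02111335] [0.63582463 0.36130985] [0.44549606 0.35729048]
```

View pics/w1.png

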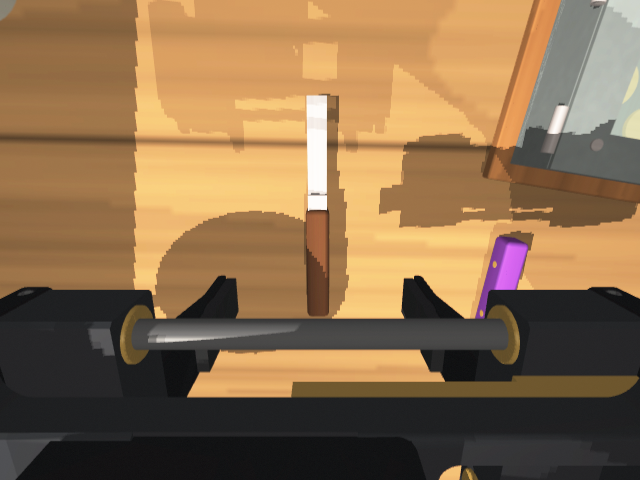

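Wrist view: the knife lies at columns 306–329, rows 95–315, centred between the open fingers. The purple knife at (505,275) is clear of them. Descending to grip.

```bash
python3 -m pendant '[[0.003,-0.0025,0.025,0],[0,0,0.025,0],[0,0,0.025,0],[0,0,0.025,0],[0,0,0.02,0],[0,0,0.01,0],[0,0,0.005,0],[0,0,0,0]]'
python3 -m pendant '[[0,0,0,0],[0,0,0,0],[0,0,0,0],[0,0,0,0],[0,0,0,0],[0,0,0,0],[0,0,0,0],[0,0,0,0]]' 0 60
python3 -m pendant '[[0,0,0,0],[0,0,0,0],[0,0,0,0],[0,0,0,0],[0,0,0,0],[0,0,0,0]]'
python3 -m pendant '[[0,0,-0.01,0],[0,0,-0.01,0],[0,0,-0.02,0],[0,0,-0.02,0],[0,0,-0.02,0],[0,0,-0.02,0],[0,0,0,0],[0,0,0,0]]'
python3 - <<'E'
from h import *
s=r.read_state();print(s['joint_positions'],s['ee_pos'],R.from_quat(s['eef_rot']).as_matrix().round(3).tolist())
E
```

```text
time: 4.7
ee_pos: [0.5315, 0.36, 0.019]
eef_rot: [1.0, 0.01, 0.0, -0.0]
ft_force: [-0.8, 0.3, -0.1]
width: 0.0871
grip_force: 0.0
time: 5.37
ee_pos: [0.5312, 0.3598, 0.0186]
eef_rot: [1.0, 0.01, 0.0, 0.0]
ft_force: [-0.5, -0.2, 0.1]
width: 0.0416
grip_force: 0.0
time: 5.87
ee_pos: [0.5312, 0.3597, 0.0185]
eef_rot: [1.0, 0.01, -0.0, 0.0]
ft_force: [-0.1, -0.3, -0.2]
width: 0.0194
grip_force: 59.9
time: 6.53
ee_pos: [0.5318, 0.3605, 0.1206]
eef_rot: [1.0, 0.01, 0.001, -0.001]
ft_force: [-0.1, -0.1, -1.0]
width: 0.0195
grip_force: 59.9
[-0.15186767  0.54606429 -0.70076855  1.51811487  0.36704111  1.20872304
 -2.46165207] [0.53177864 0.36052482 0.12062755] [[1.0, 0.02, 0.003], [0.02, -1.0, 0.002], [0.003, -0.002, -1.0]]
```

```bash
python3 -m pendant '[[0,0,-0.02,0],[0,0,-0.02,0],[0.0059,0.0317,-0.02,0],[0.0059,0.0317,-0.01,0],[0.0059,0.0317,0,0],[0.0059,0.0317,0,0],[0.0059,0.0317,0,0],[0.0059,0.0317,0,0]]'
python3 -m pendant '[[0.0059,0.0317,0,0],[0.0059,0.0317,0,0],[0.0059,0.0317,0,0],[0.0059,0.0317,0,0],[0.0059,0.0317,0,0],[0.0059,0.0317,0,0],[0.0059,0.0317,0,0],[0.0059,0.0317,0,0]]'
python3 -m pendant '[[0,0,0,-0.1015],[0,0,0,-0.1015],[0,0,0,-0.1015],[0,0,0,-0.1015],[0,0,0,-0.1015],[0,0,0,-0.1015],[0,0,0,-0.1015]]'
python3 -m pendant '[[0,0,0,-0.1015],[0,0,0,-0.1015],[0,0,0,-0.1015],[0,0,0,-0.1015],[0,0,0,-0.1015],[0,0,0,-0.1015],[0,0,0,-0.1015],[0,0,0,0]]'
python3 - <<'E'
from h import *
s=r.read_state();print(s['joint_positions'],s['ee_pos'],R.from_quat(s['eef_rot']).as_matrix().round(3).tolist())
for n in ["wrist","side","top"]:
    c=cam(n);save(c,n+"2.png")
    for o in r.outline_of("knife_tip",n): print(n,o["score"],o["bbox"])
E
```

```text
time: 7.2
ee_pos: [0.57, 0.1686, 0.1879]
eef_rot: [1.0, 0.01, -0.0, 0.0]
ft_force: [0.3, -0.3, -1.2]
width: 0.0196
grip_force: 59.9
time: 7.87
ee_pos: [0.6221, -0.0838, 0.1878]
eef_rot: [1.0, 0.01, -0.001, -0.0]
ft_force: [1.1, -0.3, -1.0]
width: 0.0198
grip_force: 59.9
time: 8.45
ee_pos: [0.622, -0.0822, 0.1877]
eef_rot: [0.933, 0.36, -0.001, -0.0]
ft_force: [-0.9, 0.5, -0.9]
width: 0.0197
grip_force: 59.9
time: 9.12
ee_pos: [0.622, -0.0823, 0.1877]
eef_rot: [0.75, 0.662, -0.0, -0.001]
ft_force: [0.8, 0.4, -0.6]
width: 0.0195
grip_force: 59.9
[ 0.66527111  0.49021798 -0.82193389  1.48023275  0.36245637  1.33035994
 -0.30977127] [ 0.62201192 -0.08227737  0.18765992] [[0.125, 0.992, -0.001], [0.992, -0.125, 0.0], [0.0, -0.001, -1.0]]
wrist 0.87 [319.4, 225.7, 39.8, 311.8]
side 0.93 [311.0, 171.8, 45.7, 41.4]
side 0.69 [344.9, 332.8, 86.3, 47.5]
top 0.8 [337.3, 199.8, 44.0, 17.3]
top 0.77 [228.3, 310.1, 22.0, 95.3]
```

View pics/side2.png

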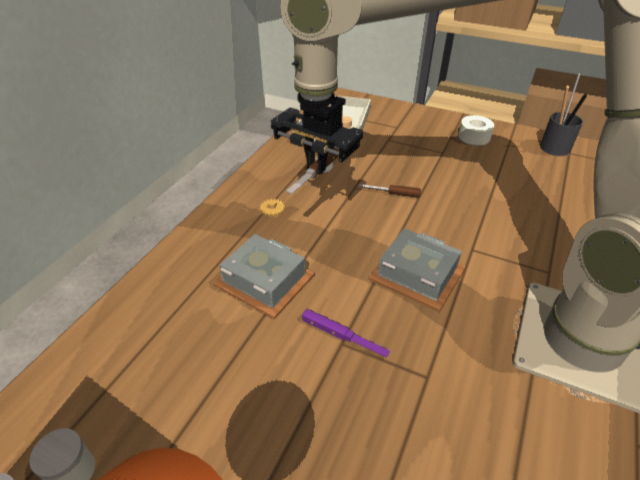

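View pics/wrist2.png

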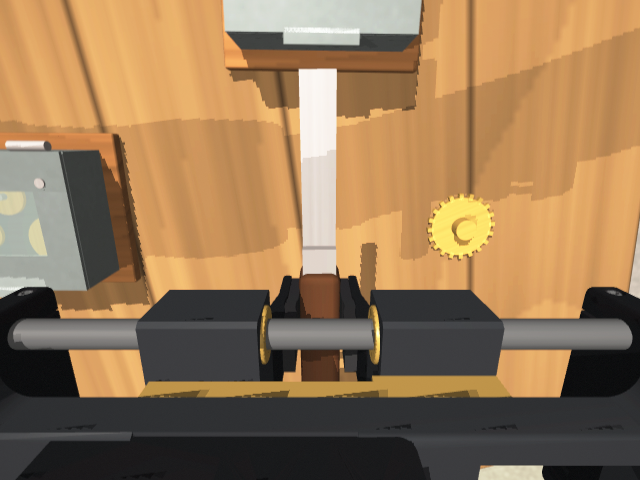

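Side view: knife held level at (310,175), pointing at the far clock's tab; nothing else has moved. Wrist view: blade tip at (318,68), tab edge at rows 30–45, columns 283–360, aligned.

Run:
```python
from h import *
s=r.read_state(); p=np.array(s['ee_pos']); x=np.array([.126,.992,0])
tip=p+.1045*x+[0,0,-.0066]; print("pred tip",tip)
for n in ["wrist","side","top"]:
    c=cam(n)
    for dz in (-.01,0,.01): print(n,dz,w2px(c,tip+[0,0,dz]).round(1))
    if n=="wrist": print("tab",px2w(c,283,45,.061),px2w(c,360,45,.061))
    for o in r.outline_of("knife_tip",n)[:1]:
        m=o["mask"]; uv=np.argwhere(m)[:,::-1]
        if n=="wrist": k=uv[uv[:,1]<=uv[:,1].min()+1]
        else: k=uv[uv[:,0]<=uv[:,0].min()+1]
        print("seen tip",k.mean(0), uv.min(0),uv.max(0))
```

```text
pred tip [0.6356037  0.0214439  0.18185695]
wrist -0.01 [320.8  82.7]
wrist 0 [320.8  78.9]
wrist 0.01 [320.9  74.5]
tab [0.61377825 0.06716187 0.061     ] [0.67021092 0.05963535 0.061     ]
seen tip [320.17741935  69.58064516] [299  69] [340 381]
side -0.01 [288.7 194.5]
side 0 [288.5 190.7]
side 0.01 [288.3 186.9]
seen tip [288.66666667 190.5       ] [288 154] [335 192]
top -0.01 [313.9 197.9]
top 0 [314.  196.7]
top 0.01 [314.2 195.5]
seen tip [312.7 197. ] [312 192] [358 208]
```

```bash
python3 -m pendant '[[0,0,0.025,0],[0,0,0.025,0],[0,0,0.025,0],[0,0,0.025,0],[0,0,0.017,0],[0,0,0.01,0],[0,0,0,0],[0,0,0,0]]'
python3 - <<'E'
from h import *
s=r.read_state(); p=np.array(s['ee_pos']); x=np.array([.126,.992,0]); print(p,R.from_quat(s['eef_rot']).as_matrix().round(3)[:,0])
tip=p+.107*x+[0,0,-.0066]
for n in ["side","wrist","top"]:
    c=cam(n)
    for dz in (-.01,0,.01): print(n,dz,w2px(c,tip+[0,0,dz]).round(1))
    for o in r.outline_of("knife_tip",n)[:1]:
        uv=np.argwhere(o["mask"])[:,::-1]
        k=uv[uv[:,1]<=uv[:,1].min()+1] if n=="wrist" else uv[uv[:,0]<=uv[:,0].min()+1]
        print("seen",o["score"],k.mean(0))
    if n=="side": save(c,"side3.png"); u,v=w2px(c,tip).astype(int); cv2.imwrite("pics/s3.png",cv2.resize(c["img"][v-60:v+60,u-80:u+80,::-1],None,fx=5,fy=5,interpolation=cv2.INTER_CUBIC))
E
```

```text
time: 10.38
ee_pos: [0.6227, -0.0822, 0.062]
eef_rot: [0.752, 0.66, 0.0, -0.0]
ft_force: [-0.1, -0.5, -0.5]
width: 0.0194
grip_force: 59.9
[ 0.62274848 -0.0821621   0.06198745] [0.13  0.992 0.   ]
side -0.01 [290.3 238.6]
side 0 [290.1 235.5]
side 0.01 [289.9 232.2]
seen 0.8 [302.66666667 316.5       ]
wrist -0.01 [319.5  77.3]
wrist 0 [319.5  73.1]
wrist 0.01 [319.6  68.3]
seen 0.92 [317.45588235  69.54411765]
top -0.01 [311.2 210.3]
top 0 [311.3 209.4]
top 0.01 [311.4 208.5]
seen 0.95 [218.69565217 349.56521739]
```

View pics/s3.png

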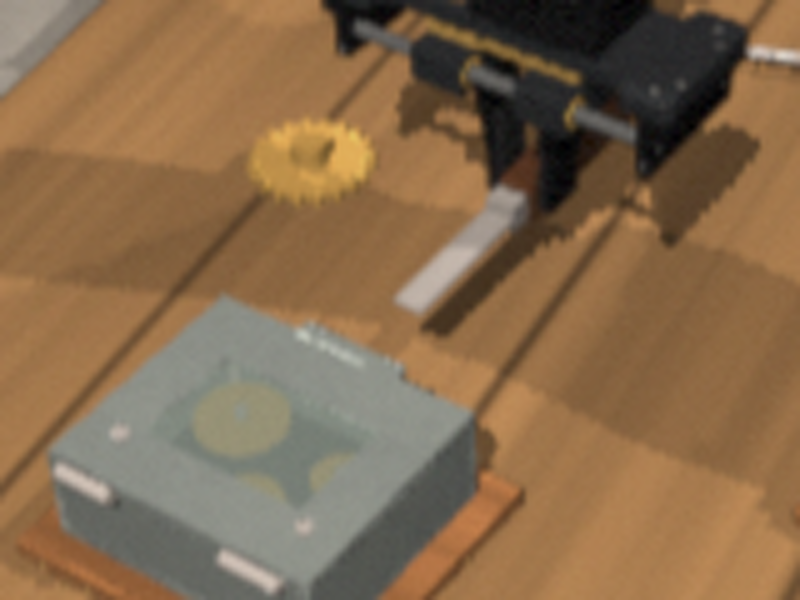

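The tip, at about (291,236), agrees with the level-blade prediction and lies in line with the tab. Inserting.

```bash
python3 -m pendant '[[0.01,0,0,0],[0.01,0,0,0],[0.01,0,0,0],[0.01,0,0,0],[0.005,0,0,0],[0.005,0,0,0],[0,0,0,0]]'
python3 -m pendant '[[0.007,0,0,0],[0.007,0,0,0],[0.007,0,0,0],[0.007,0,0,0],[0.007,0,0,0],[0,0,0,0],[0,0,0,0]]'
python3 - <<'E'
from h import *
c=cam("side");u,v=w2px(c,[.645,.08,.06]).astype(int); cv2.imwrite("pics/s4.png",cv2.resize(c["img"][v-60:v+60,u-80:u+80,::-1],None,fx=5,fy=5,interpolation=cv2.INTER_CUBIC))
E
```

```text
time: 11.27
ee_pos: [0.6291, -0.031, 0.0616]
eef_rot: [0.751, 0.66, 0.0, -0.0]
ft_force: [0.0, -0.2, -1.4]
width: 0.0193
grip_force: 59.9
time: 11.85
ee_pos: [0.6336, 0.0027, 0.0615]
eef_rot: [0.751, 0.66, 0.0, 0.0]
ft_force: [0.1, -0.0, -1.8]
width: 0.0199
grip_force: 59.9
```

View pics/s4.png

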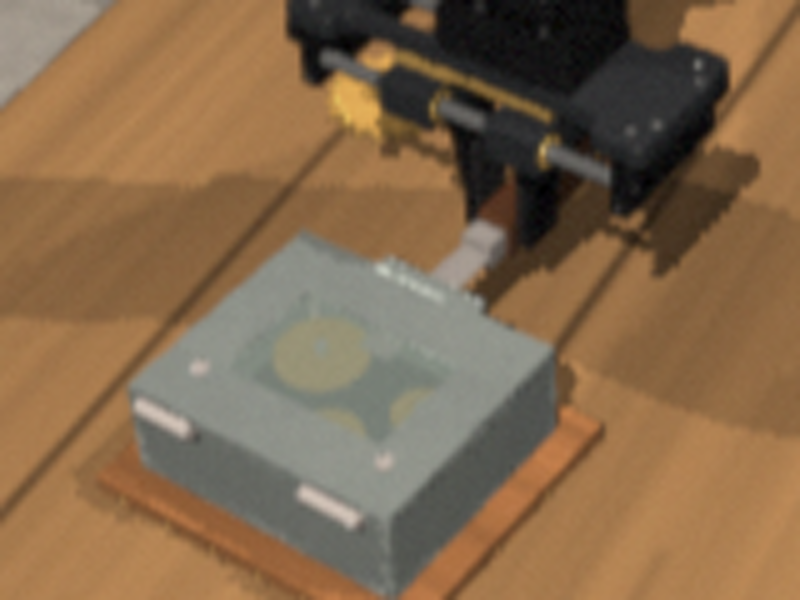

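The blade, at (460,265) in the crop, passes under the tab with no push-back. Lifting.

```bash
python3 -m pendant '[[0,0,-0.005,0],[0,0,-0.005,0],[0,0,-0.005,0],[0,0,-0.005,0],[0,0,-0.005,0],[0,0,-0.005,0],[0,0,0,0],[0,0,0,0]]'
python3 -m pendant '[[0,0,-0.005,0],[0,0,-0.005,0],[0,0,-0.005,0],[0,0,-0.005,0],[0,0,-0.005,0],[0,0,-0.005,0],[0,0,0,0],[0,0,0,0]]'
python3 - <<'E'
from h import *
c=cam("side");u,v=w2px(c,[.645,.08,.06]).astype(int); cv2.imwrite("pics/s5.png",cv2.resize(c["img"][v-70:v+50,u-80:u+80,::-1],None,fx=5,fy=5,interpolation=cv2.INTER_CUBIC))
E
```

```text
time: 12.57
ee_pos: [0.6336, 0.0016, 0.0919]
eef_rot: [0.752, 0.66, -0.0, 0.0]
ft_force: [-0.4, -0.2, -3.5]
width: 0.0194
grip_force: 59.9
time: 13.23
ee_pos: [0.6337, 0.0016, 0.122]
eef_rot: [0.752, 0.66, -0.0, 0.0]
ft_force: [-1.1, -2.0, -1.9]
width: 0.0195
grip_force: 59.9
```

View pics/s5.png

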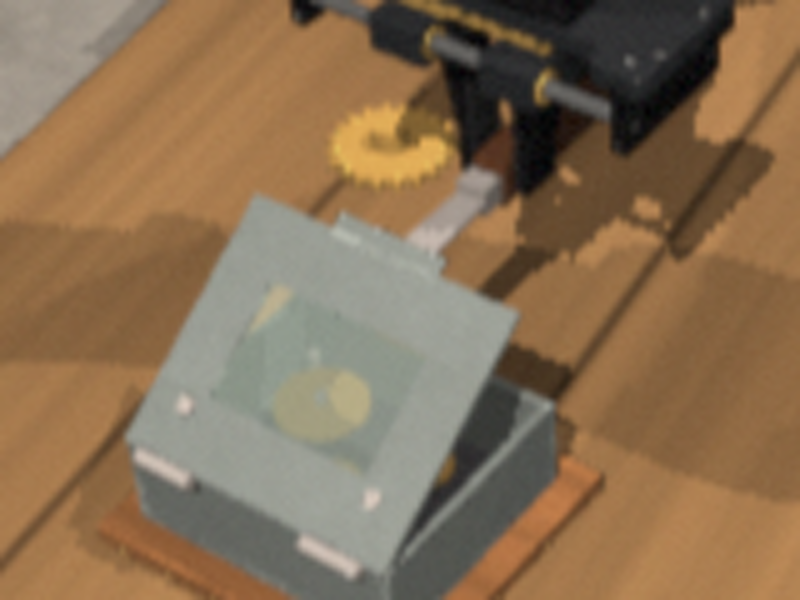

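The cover is rising on the blade, tab edge at about (390,245) in the crop, and the gripper is well clear.

```bash
python3 -m pendant '[[0,0,-0.004,0],[0,0,-0.004,0],[0,0,-0.004,0],[0,0,-0.004,0],[0,0,-0.004,0],[0,0,0,0],[0,0,0,0]]'
cat > ang.py <<'E'
from h import *
ex=np.array([.127,.992,0]);ey=np.array([-.992,.127,0]);ez=np.array([0,0,1.])
H=np.array([.649,.1264,.06])+.06*ex
def poly(c,t):
    P=[]
    for d,y in [(0,-70),(120,-70),(120,-28),(128,-28),(128,28),(120,28),(120,70),(0,70)]:
        for h in (0,3): P.append(w2px(c,H-ex*(d*np.cos(t)+h*np.sin(t))/1e3+ez*(d*np.sin(t)-(-h*np.cos(t)))/1e3+ey*y/1e3) if 0 else w2px(c,H+(-ex*np.cos(t)+ez*np.sin(t))*d/1e3+(ex*np.sin(t)+ez*np.cos(t))*h/1e3+ey*y/1e3))
    return cv2.convexHull(np.array(P,np.float32)).astype(int)
for n in ["side","top"]:
    c=cam(n)
    for o in r.outline_of("cover",n):
        b=[]
        for t in np.radians(np.arange(0,75,1)):
            m=np.zeros((480,640),np.uint8);cv2.fillPoly(m,[poly(c,t)],1);m=m>0
            b.append(((m&o["mask"]).sum()/(m|o["mask"]).sum(),np.degrees(t)))
        print(n,round(o["score"],2),max(b),[round(x[0],3) for x in b[30:60:3]])
    save(c,n+"_ang.png")
E
python3 ang.py
```

```text
time: 13.87
ee_pos: [0.6337, 0.0018, 0.1419]
eef_rot: [0.752, 0.66, 0.0, 0.0]
ft_force: [-0.1, -2.0, -1.8]
width: 0.0193
grip_force: 59.9
side 0.58 (np.float64(0.9019451105782041), np.float64(42.0)) [np.float64(0.862), np.float64(0.871), np.float64(0.887), np.float64(0.898), np.float64(0.902), np.float64(0.885), np.float64(0.867), np.float64(0.862), np.float64(0.849), np.float64(0.843)]
top 0.97 (np.float64(0.0), np.float64(74.0)) [np.float64(0.0), np.float64(0.0), np.float64(0.0), np.float64(0.0), np.float64(0.0), np.float64(0.0), np.float64(0.0), np.float64(0.0), np.float64(0.0), np.float64(0.0)]
top 0.61 (np.float64(0.9511568123393316), np.float64(45.0)) [np.float64(0.722), np.float64(0.761), np.float64(0.803), np.float64(0.844), np.float64(0.906), np.float64(0.951), np.float64(0.897), np.float64(0.819), np.float64(0.728), np.float64(0.648)]
```

```bash
python3 -m pendant '[[0,0,-0.001,0],[0,0,0,0],[0,0,0,0],[0,0,0,0],[0,0,0,0],[0,0,0,0]]'; python3 ang.py | cut -c1-80
python3 - <<'E'
from ang import *
out=[]
for n in ["side","top"]:
    c=cam(n);i=np.ascontiguousarray(c["img"][:,:,::-1]);u,v=w2px(c,H+[0,-.05,.03]).astype(int)
    i=cv2.resize(i[v-60:v+60,u-50:u+50],None,fx=4,fy=4,interpolation=cv2.INTER_CUBIC)
    for t,col in ((38,(0,0,255)),(45,(0,255,0)),(52,(255,0,0))):
        q=((poly(c,np.radians(t)).reshape(-1,2)-[u-50,v-60])*4).astype(int); cv2.polylines(i,[q],True,col,1)
    out.append(i)
cv2.imwrite("pics/ov.png",np.hstack(out))
E
```

```text
time: 14.57
ee_pos: [0.6335, 0.0021, 0.1425]
eef_rot: [0.752, 0.66, 0.0, -0.0]
ft_force: [0.5, -0.6, -2.6]
width: 0.0193
grip_force: 59.9
side 0.96 (np.float64(0.0), np.float64(74.0)) [np.float64(0.0), np.float64(0.0),
side 0.56 (np.float64(0.9156084656084656), np.float64(40.0)) [np.float64(0.873),
top 0.62 (np.float64(0.0), np.float64(74.0)) [np.float64(0.0), np.float64(0.0), 
top 0.57 (np.float64(0.9208018402891883), np.float64(46.0)) [np.float64(0.692), 
side 0.97 (np.float64(0.9139300847457628), np.float64(42.0)) [np.float64(0.869), np.float64(0.88), np.float64(0.9), np.float64(0.913), np.float64(0.914), np.float64(0.896), np.float64(0.877), np.float64(0.872), np.float64(0.861), np.float64(0.851)]
side 0.72 (np.float64(0.0), np.float64(74.0)) [np.float64(0.0), np.float64(0.0), np.float64(0.0), np.float64(0.0), np.float64(0.0), np.float64(0.0), np.float64(0.0), np.float64(0.0), np.float64(0.0), np.float64(0.0)]
top 0.77 (np.float64(0.0), np.float64(74.0)) [np.float64(0.0), np.float64(0.0), np.float64(0.0), np.float64(0.0), np.float64(0.0), np.float64(0.0), np.float64(0.0), np.float64(0.0), np.float64(0.0), np.float64(0.0)]
top 0.67 (np.float64(0.9415354963058143), np.float64(45.0)) [np.float64(0.71), np.float64(0.749), np.float64(0.79), np.float64(0.832), np.float64(0.897), np.float64(0.942), np.float64(0.903), np.float64(0.824), np.float64(0.731), np.float64(0.655)]
```

View pics/ov.png

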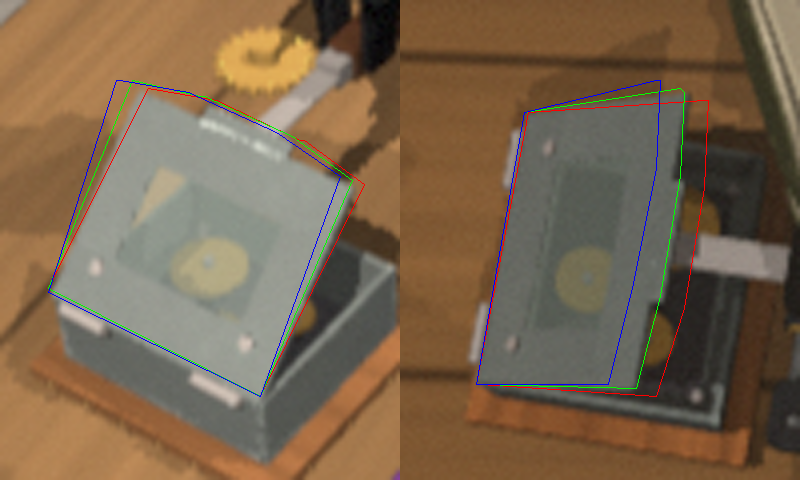

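Both views match the green 45° outline, cover edge at about (680,180) in the top-camera half, with the blade carrying the cover. Handing in.

```bash
python3 -c "
from bench import r
s=r.read_state();print(s['joint_vel'],s['grip_force'],s['ee_pos']);print(r.close_job())"
```

```text
[-1.69959509e-03 -7.56580087e-05  1.32774839e-04  5.57545211e-04
 -9.93413204e-05  2.22338459e-04 -4.47250535e-04] 59.92916643619537 [0.63351749 0.00204735 0.14252986]
the job is handed in; nothing more can be done
None
```

I handed the job in with the knife still gripped at 60 N and its blade holding the far clock's cover open at about 45° (camera estimates 42–45°); no verdict came back.

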